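# Find the tin with the brass boss

## Robot

A 6-joint arm with a two-finger parallel gripper is mounted at the origin on the work surface. World frame = base frame: x ahead of the robot, y to its left, z up, the work surface at z = 0. Lengths are in m, angles in degrees, forces in N, time in s.
With the tool pointing down it reaches from about 0.325 to 0.9 m from the base axis. Payload 6.1 kg.
Tool frame: the origin (TCP) lies at the very end of the fingers, on their centre line; the grasp point (between the pads) lies 19 mm behind it; z points along the fingers, x is the direction in which the jaws open and shut, and the axes are right-handed (so a half turn about z gives the same grasp; the last joint's range is limited). The gripper opens to 87 mm and grips with 3 to 60 N. Pads are 19 mm wide; open, the fingers measure 117 mm over their backs; the gripper's body (75 mm by 190 mm) begins 51 mm behind the grasp point.
Start: joints at [-81.194, 12.628, 87.462, -0, 79.91, -7.225], TCP at [0.173, -0.601, 0.223] pointing down, gripper open.
Joint ranges: [-170.65, 170.65], [-52.31, 119.04], [5.05, 147.46], [-71.25, 251.25], [11.57, 151.72], [-153.62, 153.62]. Speed limits (degrees/s): [147.25, 147.25, 172.46, 180, 180, 180].

## Interface

Orientations are given as a 3x3 rotation matrix whose columns are the frame's x, y, z axes.
In Python, from plant import manip gives the robot as it stands. The module is installed in compiled form; this text tells all that it offers.
- The arm moves only by the shell command python3 -m crank 'ROWS' [OPENING] [FORCE]. ROWS is JSON, a list of rows, each an object of numbers: "tx", "ty", "tz": the shift along the tool's x, y, z in m; "wx", "wy", "wz": the turn, a rotation vector about the tool's x, y, z in degrees. In form: [{"tx": .., "ty": .., "tz": .., "wx": .., "wy": .., "wz": ..}, ...]. A call has 1 to 20 rows; each row shifts and turns the commanded pose from where the row before left it, along the tool's axes as they then stand; what a row does not reach is not made up. A row lasts 1/10 s, in which the tool goes at most 50 mm and 8.59 degrees, less where a joint would pass 70% of its speed; a pose out of reach is approached as far as the arm can. A call with a gripper value outside its range is refused whole. OPENING is the finger opening in m, from 0 to 0.087, set as the call begins (- or left out, the last holds). The fingers move at their own pace and stop on an object; FORCE is the grip in N (left out, the last holds). Time passes only in rows, so rows that do not move let the fingers close. It gives the time, the measured TCP pose, the force and the opening at its end, in the units of the state.
- manip.get_state(): the state, without advancing time (a new reading comes with each control period).
- manip.get_image(name): name is "scene" or "top"; returns a dict with "pixels" (400x640x3 uint8, blue, green, red), "K" (3x3 intrinsics, pixels), "dist" ([k1, k2, p1, p2, k3] as OpenCV has them; the pictures are not rectified), "xyz" and "rotation" of the camera in the world. Camera axes: x right, y down, z forward; pixel columns grow to the right and rows downward; lengths in m; the calibration is good to about 2 mm. A picture is of the moment at which its call begins. There is no depth.
- manip.finish_job(): hands the job in, once; it reports no verdict.
The state is a dict: "t": time; "joints": joint angles; "joint_velocities": joint speeds; "joint_efforts": joint torques, N m; "ee_pos": TCP position; "tcp_rot": TCP orientation; "ft_force": force on the tool from outside, world axes, zero at the start; "ft_torque": the same for the moment, N m; "grip_width": opening from 0.0 (shut) to 1.0 (fully open).
Only numpy, scipy, OpenCV 4.12 (cv2) and the standard library are available. Lean on these libraries where they do the work, as an engineer would, in place of code of your own. Each camera call takes 0.05 s, during which the arm holds its last target. There are 200 camera calls.

## Task

Three identical closed spare-parts tins stand on the bench of the oil still: one holds the heavy brass clamp boss, the other two only a light stopper, and nothing but their weight tells them apart. Find the heavy tin and set it down gently, upright, in the orange tray. Leave the other two standing upright where they were (put back on its spot any that you lifted), and never tip a tin over.

Things in the scene. Friction and masses are not known exactly. Their poses are not given: they have to be found in the camera images.
- tin_a_center (a point): closed round aluminium tin (silvery white), 56 mm diameter (lid rim 57 mm), 72 mm high, white paper band, orange dot on its lid; origin at its centre, 36 mm above its underside, z up along its axis. It looks the same as the other two tins. Its part lies loose inside and may shift a few mm. It weighs about 0.1 kg with a stopper in it (at most 0.15 kg), or about 0.7 kg with the brass clamp boss (at least 0.55 kg); which tin has the boss changes every time.
- tin_b_center (a point): closed round aluminium tin (silvery white), 56 mm diameter (lid rim 57 mm), 72 mm high, white paper band, orange dot on its lid; origin at its centre, 36 mm above its underside, z up along its axis. It looks the same as the other two tins. Its part lies loose inside and may shift a few mm. It weighs about 0.1 kg with a stopper in it (at most 0.15 kg), or about 0.7 kg with the brass clamp boss (at least 0.55 kg); which tin has the boss changes every time.
- tin_c_center (a point): closed round aluminium tin (silvery white), 56 mm diameter (lid rim 57 mm), 72 mm high, white paper band, orange dot on its lid; origin at its centre, 36 mm above its underside, z up along its axis. It looks the same as the other two tins. Its part lies loose inside and may shift a few mm. It weighs about 0.1 kg with a stopper in it (at most 0.15 kg), or about 0.7 kg with the brass clamp boss (at least 0.55 kg); which tin has the boss changes every time.
- tray: shallow square orange tray fixed to the bench, 180 x 180 mm outside, 18 mm high, walls and floor 5 mm thick (the inner floor is 5 mm above the bench, 170 x 170 mm inside); origin at the centre of its underside on the bench, x and y along its sides, z up.
Mind the look-alikes: they are no part of the job. Leave any turquoise look-alike of the part that bears tin_c_center alone.

How it is judged (in metres and radians):
At the end, for the whole second after the job is handed in: The heavy tin (pressing on the tray with over 3.5 N) rests in the orange tray, its centre within 85 mm of the tray's, within about 10 degrees of upright; the other two rest within 30 mm of where they started and 10 degrees of upright (((contact force between tin_a and tray above 3.5 N and horizontal distance between tin_a_center and tray below 0.085 m and angle between each of tin_a_center, tin_b_center, tin_c_center's own z axis and vertical below 0.17 rad and linear speed of each of tin_a, tin_b, tin_c below 0.02 m/s and distance of each of tin_b_center, tin_c_center from where it was at the start of the episode below 0.03 m) or (contact force between tin_b and tray above 3.5 N and horizontal distance between tin_b_center and tray below 0.085 m and angle between each of tin_b_center, tin_a_center, tin_c_center's own z axis and vertical below 0.17 rad and linear speed of each of tin_b, tin_a, tin_c below 0.02 m/s and distance of each of tin_a_center, tin_c_center from where it was at the start of the episode below 0.03 m) or (contact force between tin_c and tray above 3.5 N and horizontal distance between tin_c_center and tray below 0.085 m and angle between each of tin_c_center, tin_a_center, tin_b_center's own z axis and vertical below 0.17 rad and linear speed of each of tin_c, tin_a, tin_b below 0.02 m/s and distance of each of tin_a_center, tin_b_center from where it was at the start of the episode below 0.03 m))); the robot touches nothing.
It fails at once if a tin is tipped more than about 35 degrees (angle between any of tin_a_center, tin_b_center, tin_c_center's own z axis and vertical above 0.6 rad).
It fails at once if a tin is dropped into the tray, or slammed down faster than 0.6 m/s ((linear speed of tin_a above 0.6 m/s and horizontal distance between tin_a_center and tray below 0.085 m and height (world z) of tin_a_center below 0.085 m) or (linear speed of tin_b above 0.6 m/s and horizontal distance between tin_b_center and tray below 0.085 m and height (world z) of tin_b_center below 0.085 m) or (linear speed of tin_c above 0.6 m/s and horizontal distance between tin_c_center and tray below 0.085 m and height (world z) of tin_c_center below 0.085 m)).
It also fails if it takes over 61 s, if anything falls off the work surface, if the arm or the gripper's body presses on something with over 40 N, if the wrist force passes 120 N, or if a joint passes its speed limit or range.

## Working session

There is one attempt and no reset: what is moved stays moved. The work goes in short steps, Python scripts to look and compute and a shell command to move; the robot and the scene stay as the last step left them, time stands still between calls to the robot, and variables do not carry over. Pictures are saved under pics/ and viewed, on a budget of 10 in all, crops included, one or two more only if the job needs it, and the job is handed in when it is done.

```bash
mkdir -p pics
python3 - <<'E'
from plant import manip
import cv2,pickle
for n in("scene","top"):
    d=manip.get_image(n); cv2.imwrite(f"pics/{n}0.png",d["pixels"]); pickle.dump(d,open(f"{n}0.pkl","wb")); print(n,d["xyz"])
s=manip.get_state();print(s["t"],s["ee_pos"],s["tcp_rot"],s["ft_force"])
E
```

```text
scene [0.9748685  0.27321357 0.8050573 ]
top [0.35954114 0.01324547 0.8116569 ]
0.1 [ 0.17248546 -0.60013439  0.22154365] [[ 2.76088139e-01 -9.61132283e-01 -2.71719974e-04]
 [-9.61130711e-01 -2.76088183e-01  1.75244953e-03]
 [-1.75935449e-03 -2.22672118e-04 -9.99998428e-01]] [-0.56626883  0.16376528  0.07332026]
```

View pics/scene0.png

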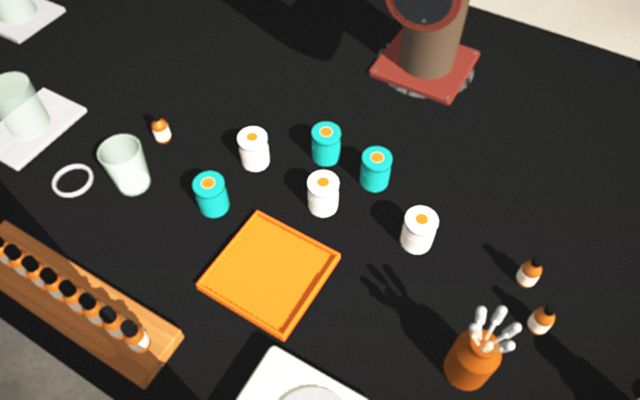

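View pics/top0.png

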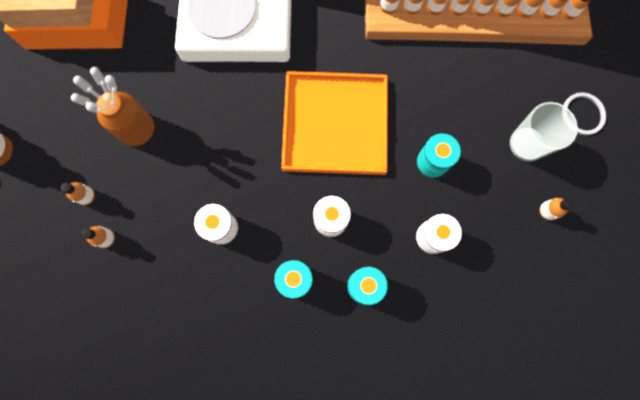

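Candidates in the top view: the white tins, with lid dots at (213,222), (332,214) and (440,232). The look-alikes are turquoise, at (293,279), (367,286) and (438,153). I choose the white ones. The tray is at (336,123), and the arm is out of view. Next I measure the dots in both views and crop in to check the choice.

```bash
cat > h.py <<'E'
import cv2,numpy as np
def ray(d,uv,z):
    p=cv2.undistortPoints(np.array([[uv]],float),np.array(d["K"]),np.array(d["dist"]))[0,0]
    v=np.array(d["rotation"])@[p[0],p[1],1]; c=np.array(d["xyz"]); return c+v*(z-c[2])/v[2]
def dots(d,lo=20,hi=400):
    h=cv2.cvtColor(d["pixels"],cv2.COLOR_BGR2HSV)
    m=cv2.inRange(h,(8,150,150),(26,255,255))
    n,l,s,c=cv2.connectedComponentsWithStats(m)
    return [(c[i],s[i,4]) for i in range(1,n) if lo<s[i,4]<hi],m
E
python3 - <<'E'
import pickle,cv2,numpy as np
from h import *
for n in("top","scene"):
    d=pickle.load(open(n+"0.pkl","rb"))
    for c,a in dots(d)[0]: print(n,c.round(1),a,ray(d,c,.072)[:2].round(4))
    for c,a in dots(d,3000,1e6)[0]: print("tray",n,c.round(1),a,ray(d,c,.005)[:2].round(4))
d=pickle.load(open("top0.pkl","rb"))
m=dots(d)[1]; cs=max(cv2.findContours(m,0,2)[0],key=lambda c:cv2.contourArea(c) if 270<c[:,0,0].mean()<400 else 0)
for q in cv2.boxPoints(cv2.minAreaRect(cs)): print("corner",q.round(1),ray(d,q,.018)[:2].round(4))
cv2.imwrite("pics/crop.png",cv2.resize(d["pixels"][60:310,180:480],None,fx=2.4,fy=2.4))
E
```

```text
top [459.8   1. ] 21 [ 0.8583 -0.2291]
top [483.5   1.3] 29 [ 0.8591 -0.2712]
top [507.5   1.5] 37 [ 0.8603 -0.3143]
top [530.9   1.9] 50 [ 0.8612 -0.3567]
top [554.    2.3] 61 [ 0.8623 -0.3991]
top [576.5   2.9] 72 [ 0.8631 -0.4406]
top [110.4 111.9] 365 [0.6463 0.3604]
top [442.8 149.7] 125 [ 0.5863 -0.1858]
top [ 76.  184.4] 40 [0.5226 0.4047]
top [ 71.5 195.7] 52 [0.504  0.4103]
top [556.2 206.7] 190 [ 0.4946 -0.3658]
top [331.6 213.3] 122 [ 0.4804 -0.0066]
top [211.9 221.3] 128 [0.4656 0.1804]
top [ 95.9 228.9] 53 [0.4511 0.3644]
top [443.  231.5] 127 [ 0.4534 -0.1807]
top [ 91.  240.9] 37 [0.4321 0.3706]
top [292.9 278.5] 147 [0.379  0.0519]
top [368.3 285.2] 148 [ 0.37   -0.0632]
tray top [77.5 29.8] 3356 [0.838  0.4749]
tray top [484.5  22. ] 4461 [ 0.8598 -0.2956]
tray top [335.  122.4] 10487 [ 0.6548 -0.0137]
scene [158.9 125. ] 123 [ 0.5188 -0.3603]
scene [325.7 131.1] 59 [ 0.3686 -0.0655]
scene [251.6 136.4] 49 [ 0.4525 -0.1828]
scene [376.8 156.7] 71 [0.3774 0.05  ]
scene [207.6 182.5] 75 [ 0.5855 -0.1877]
scene [322.6 181.5] 66 [ 0.4794 -0.0087]
scene [421.3 218.7] 79 [0.4645 0.1782]
scene [  8.7 230.9] 74 [ 0.8424 -0.4226]
scene [  3.  248.8] 65 [ 0.8718 -0.4025]
scene [533.4 271.2] 155 [0.4674 0.3765]
scene [ 53.1 284.7] 176 [ 0.8751 -0.277 ]
scene [ 71.4 297.8] 182 [ 0.8762 -0.2345]
scene [ 91.1 310.5] 193 [ 0.8759 -0.1921]
scene [112.1 323.6] 198 [ 0.8749 -0.1489]
scene [546.1 319.4] 163 [0.5389 0.4179]
scene [491.8 337.1] 26 [0.6068 0.3547]
tray scene [269.1 273.8] 10520 [ 0.6573 -0.0136]
corner [280.4 170.2] [0.5629 0.0798]
corner [283.9  70.1] [0.7482 0.0787]
corner [390.2  73.8] [ 0.7434 -0.1119]
corner [386.7 174. ] [ 0.5584 -0.102 ]
```

View pics/crop.png

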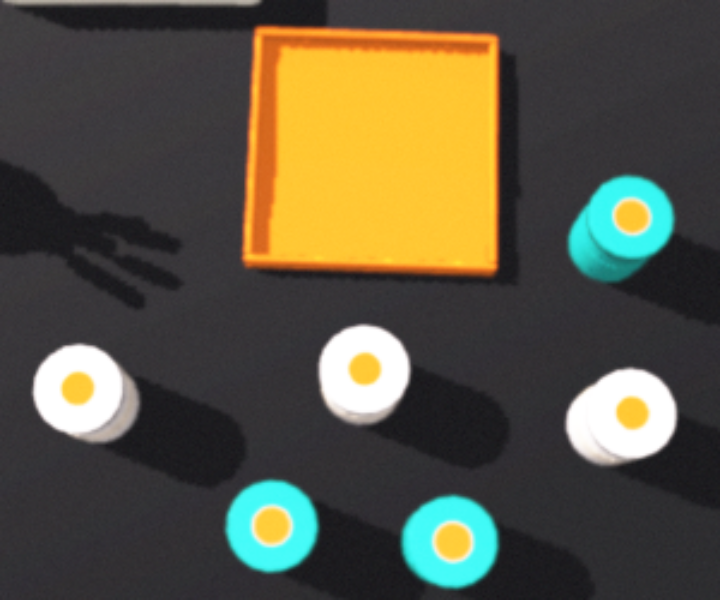

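The crop confirms three white-lidded tins and three turquoise look-alikes. The two views agree to about 2 mm: tins at R (0.453,-0.182), M (0.480,-0.008) and L (0.465,0.179), tray at (0.655,-0.014). I turn the jaws along world y and go over R first.

```bash
python3 -m crank '[{"wz":8},{"wz":8},{"tx":-0.03,"ty":-0.02},{"tx":-0.03,"ty":-0.02},{"tx":-0.03,"ty":-0.02},{"tx":-0.03,"ty":-0.02},{"tx":-0.03,"ty":-0.02},{"tx":-0.03,"ty":-0.02},{"tx":-0.03,"ty":-0.02},{"tx":-0.03,"ty":-0.02},{"tx":-0.03,"ty":-0.02},{"tx":-0.03,"ty":-0.02},{"tx":-0.03,"ty":-0.02},{"tx":-0.03,"ty":-0.02},{"tx":-0.03,"ty":-0.02},{"tx":-0.03,"ty":-0.02}]' 0.087; python3 -m crank '[{},{},{},{}]'; python3 -c "
from plant import manip;print(manip.get_state()['tcp_rot'].round(4) if 1 else 0)"
```

```text
[[ 2.761e-01 -9.611e-01 -3.000e-04]
 [-9.611e-01 -2.761e-01  1.800e-03]
 [-1.800e-03 -2.000e-04 -1.000e+00]]invalid input
invalid input
```

```bash
python3 -m crank '[{"tx":0,"ty":0,"tz":0,"wx":0,"wy":0,"wz":8},{"tx":0,"ty":0,"tz":0,"wx":0,"wy":0,"wz":8}]' 0.087;  python3 -m crank '[{"wz":0}]'
```

```text
t: 0.3
ee_pos: [0.1725, -0.6003, 0.2218]
tcp_rot: [[-0.005, -1.0, -0.0], [-1.0, 0.005, 0.001], [-0.001, 0.0, -1.0]]
ft_force: [-1.1, 0.2, -0.8]
grip_width: 1.002invalid input
```

All six keys are required in every row.

```bash
python3 -m crank '[{"tx":-0.03,"ty":-0.02,"tz":0,"wx":0,"wy":0,"wz":0},{"tx":-0.03,"ty":-0.02,"tz":0,"wx":0,"wy":0,"wz":0},{"tx":-0.03,"ty":-0.02,"tz":0,"wx":0,"wy":0,"wz":0},{"tx":-0.03,"ty":-0.02,"tz":0,"wx":0,"wy":0,"wz":0},{"tx":-0.03,"ty":-0.02,"tz":0,"wx":0,"wy":0,"wz":0},{"tx":-0.03,"ty":-0.02,"tz":0,"wx":0,"wy":0,"wz":0},{"tx":-0.03,"ty":-0.02,"tz":0,"wx":0,"wy":0,"wz":0},{"tx":-0.03,"ty":-0.02,"tz":0,"wx":0,"wy":0,"wz":0},{"tx":-0.03,"ty":-0.02,"tz":0,"wx":0,"wy":0,"wz":0},{"tx":-0.03,"ty":-0.02,"tz":0,"wx":0,"wy":0,"wz":0},{"tx":-0.03,"ty":-0.02,"tz":0,"wx":0,"wy":0,"wz":0},{"tx":-0.03,"ty":-0.02,"tz":0,"wx":0,"wy":0,"wz":0},{"tx":-0.03,"ty":-0.02,"tz":0,"wx":0,"wy":0,"wz":0},{"tx":-0.03,"ty":-0.02,"tz":0,"wx":0,"wy":0,"wz":0},{"tx":0,"ty":0,"tz":0,"wx":0,"wy":0,"wz":0},{"tx":0,"ty":0,"tz":0,"wx":0,"wy":0,"wz":0},{"tx":0,"ty":0,"tz":0,"wx":0,"wy":0,"wz":0}]'
```

```text
t: 2.0
ee_pos: [0.4519, -0.1811, 0.2223]
tcp_rot: [[0.0, -1.0, -0.001], [-1.0, -0.0, -0.0], [0.0, 0.001, -1.0]]
ft_force: [-0.4, -0.3, -0.4]
grip_width: 0.999
```

```bash
python3 -m crank '[{"tx":0,"ty":0,"tz":0.02,"wx":0,"wy":0,"wz":0},{"tx":0,"ty":0,"tz":0.02,"wx":0,"wy":0,"wz":0},{"tx":0,"ty":0,"tz":0.02,"wx":0,"wy":0,"wz":0},{"tx":0,"ty":0,"tz":0.02,"wx":0,"wy":0,"wz":0},{"tx":0,"ty":0,"tz":0.02,"wx":0,"wy":0,"wz":0},{"tx":0,"ty":0,"tz":0.02,"wx":0,"wy":0,"wz":0},{"tx":0,"ty":0,"tz":0.02,"wx":0,"wy":0,"wz":0},{"tx":0,"ty":0,"tz":0.02,"wx":0,"wy":0,"wz":0},{"tx":0,"ty":0,"tz":0.02,"wx":0,"wy":0,"wz":0},{"tx":0,"ty":0,"tz":0.01,"wx":0,"wy":0,"wz":0},{"tx":0,"ty":0,"tz":0.01,"wx":0,"wy":0,"wz":0},{"tx":0,"ty":0,"tz":0,"wx":0,"wy":0,"wz":0},{"tx":0,"ty":0,"tz":0,"wx":0,"wy":0,"wz":0},{"tx":0,"ty":0,"tz":0,"wx":0,"wy":0,"wz":0}]' 0.087
python3 -m crank '[{"tx":0,"ty":0,"tz":0,"wx":0,"wy":0,"wz":0},{"tx":0,"ty":0,"tz":0,"wx":0,"wy":0,"wz":0},{"tx":0,"ty":0,"tz":0,"wx":0,"wy":0,"wz":0},{"tx":0,"ty":0,"tz":0,"wx":0,"wy":0,"wz":0},{"tx":0,"ty":0,"tz":0,"wx":0,"wy":0,"wz":0},{"tx":0,"ty":0,"tz":0,"wx":0,"wy":0,"wz":0},{"tx":0,"ty":0,"tz":0,"wx":0,"wy":0,"wz":0},{"tx":0,"ty":0,"tz":0,"wx":0,"wy":0,"wz":0}]' 0.045 30
```

```text
t: 3.4
ee_pos: [0.4531, -0.1811, 0.0235]
tcp_rot: [[0.0, -1.0, 0.002], [-1.0, -0.0, -0.001], [0.001, -0.002, -1.0]]
ft_force: [-0.0, 0.5, 1.4]
grip_width: 0.999
t: 4.2
ee_pos: [0.4524, -0.1806, 0.0226]
tcp_rot: [[0.001, -1.0, 0.0], [-1.0, -0.001, -0.0], [0.0, -0.0, -1.0]]
ft_force: [-1.8, -0.7, 0.2]
grip_width: 0.644
```

The jaws stopped at 56 mm, so the tin is gripped. I lift it 30 mm to weigh it.

```bash
python3 -m crank '[{"tx":0,"ty":0,"tz":-0.006,"wx":0,"wy":0,"wz":0},{"tx":0,"ty":0,"tz":-0.006,"wx":0,"wy":0,"wz":0},{"tx":0,"ty":0,"tz":-0.006,"wx":0,"wy":0,"wz":0},{"tx":0,"ty":0,"tz":-0.006,"wx":0,"wy":0,"wz":0},{"tx":0,"ty":0,"tz":-0.006,"wx":0,"wy":0,"wz":0},{"tx":0,"ty":0,"tz":0,"wx":0,"wy":0,"wz":0},{"tx":0,"ty":0,"tz":0,"wx":0,"wy":0,"wz":0},{"tx":0,"ty":0,"tz":0,"wx":0,"wy":0,"wz":0},{"tx":0,"ty":0,"tz":0,"wx":0,"wy":0,"wz":0}]'; python3 -m crank '[{"tx":0,"ty":0,"tz":0,"wx":0,"wy":0,"wz":0},{"tx":0,"ty":0,"tz":0,"wx":0,"wy":0,"wz":0}]'
```

```text
t: 5.1
ee_pos: [0.4521, -0.1804, 0.0522]
tcp_rot: [[0.001, -1.0, -0.001], [-1.0, -0.001, 0.0], [-0.0, 0.001, -1.0]]
ft_force: [0.5, 0.2, -1.0]
grip_width: 0.65
t: 5.3
ee_pos: [0.4522, -0.1805, 0.0523]
tcp_rot: [[0.001, -1.0, -0.0], [-1.0, -0.001, 0.0], [-0.0, 0.0, -1.0]]
ft_force: [0.1, -0.4, -1.4]
grip_width: 0.647
```

About 1.2 N, so R is light. I put it back, release it, and move over M: dx +0.028, dy +0.173.

```bash
python3 -m crank '[{"tx":0,"ty":0,"tz":0.006,"wx":0,"wy":0,"wz":0},{"tx":0,"ty":0,"tz":0.006,"wx":0,"wy":0,"wz":0},{"tx":0,"ty":0,"tz":0.006,"wx":0,"wy":0,"wz":0},{"tx":0,"ty":0,"tz":0.006,"wx":0,"wy":0,"wz":0},{"tx":0,"ty":0,"tz":0.003,"wx":0,"wy":0,"wz":0},{"tx":0,"ty":0,"tz":0.0025,"wx":0,"wy":0,"wz":0},{"tx":0,"ty":0,"tz":0,"wx":0,"wy":0,"wz":0},{"tx":0,"ty":0,"tz":0,"wx":0,"wy":0,"wz":0},{"tx":0,"ty":0,"tz":0,"wx":0,"wy":0,"wz":0}]'; python3 -m crank '[{"tx":0,"ty":0,"tz":0,"wx":0,"wy":0,"wz":0},{"tx":0,"ty":0,"tz":0,"wx":0,"wy":0,"wz":0},{"tx":0,"ty":0,"tz":0,"wx":0,"wy":0,"wz":0},{"tx":0,"ty":0,"tz":0,"wx":0,"wy":0,"wz":0},{"tx":0,"ty":0,"tz":0,"wx":0,"wy":0,"wz":0}]' 0.087
python3 -m crank '[{"tx":0,"ty":0,"tz":-0.02,"wx":0,"wy":0,"wz":0},{"tx":0,"ty":0,"tz":-0.02,"wx":0,"wy":0,"wz":0},{"tx":0,"ty":0,"tz":-0.02,"wx":0,"wy":0,"wz":0},{"tx":0,"ty":0,"tz":-0.02,"wx":0,"wy":0,"wz":0},{"tx":0,"ty":0,"tz":-0.02,"wx":0,"wy":0,"wz":0},{"tx":-0.029,"ty":-0.005,"tz":0,"wx":0,"wy":0,"wz":0},{"tx":-0.029,"ty":-0.005,"tz":0,"wx":0,"wy":0,"wz":0},{"tx":-0.029,"ty":-0.005,"tz":0,"wx":0,"wy":0,"wz":0},{"tx":-0.029,"ty":-0.005,"tz":0,"wx":0,"wy":0,"wz":0},{"tx":-0.029,"ty":-0.004,"tz":0,"wx":0,"wy":0,"wz":0},{"tx":-0.028,"ty":-0.004,"tz":0,"wx":0,"wy":0,"wz":0},{"tx":0,"ty":0,"tz":0,"wx":0,"wy":0,"wz":0},{"tx":0,"ty":0,"tz":0,"wx":0,"wy":0,"wz":0},{"tx":0,"ty":0,"tz":0,"wx":0,"wy":0,"wz":0}]'
```

```text
t: 6.2
ee_pos: [0.4525, -0.1806, 0.0232]
tcp_rot: [[0.001, -1.0, 0.0], [-1.0, -0.001, -0.0], [0.0, -0.0, -1.0]]
ft_force: [0.8, 0.6, -2.5]
grip_width: 0.644
t: 6.7
ee_pos: [0.4524, -0.1805, 0.0231]
tcp_rot: [[0.001, -1.0, 0.0], [-1.0, -0.001, -0.0], [0.0, -0.0, -1.0]]
ft_force: [0.3, -1.2, 0.2]
grip_width: 0.975
t: 8.1
ee_pos: [0.4802, -0.0081, 0.123]
tcp_rot: [[0.0, -1.0, -0.0], [-1.0, -0.0, -0.0], [0.0, 0.0, -1.0]]
ft_force: [0.4, 0.5, -0.1]
grip_width: 1.004
```

```bash
python3 -m crank '[{"tx":0,"ty":0,"tz":0.02,"wx":0,"wy":0,"wz":0},{"tx":0,"ty":0,"tz":0.02,"wx":0,"wy":0,"wz":0},{"tx":0,"ty":0,"tz":0.02,"wx":0,"wy":0,"wz":0},{"tx":0,"ty":0,"tz":0.02,"wx":0,"wy":0,"wz":0},{"tx":0,"ty":0,"tz":0.01,"wx":0,"wy":0,"wz":0},{"tx":0,"ty":0,"tz":0.01,"wx":0,"wy":0,"wz":0},{"tx":0,"ty":0,"tz":0,"wx":0,"wy":0,"wz":0},{"tx":0,"ty":0,"tz":0,"wx":0,"wy":0,"wz":0}]'
python3 -m crank '[{"tx":0,"ty":0,"tz":0,"wx":0,"wy":0,"wz":0},{"tx":0,"ty":0,"tz":0,"wx":0,"wy":0,"wz":0},{"tx":0,"ty":0,"tz":0,"wx":0,"wy":0,"wz":0},{"tx":0,"ty":0,"tz":0,"wx":0,"wy":0,"wz":0},{"tx":0,"ty":0,"tz":0,"wx":0,"wy":0,"wz":0},{"tx":0,"ty":0,"tz":0,"wx":0,"wy":0,"wz":0},{"tx":0,"ty":0,"tz":0,"wx":0,"wy":0,"wz":0},{"tx":0,"ty":0,"tz":0,"wx":0,"wy":0,"wz":0}]' 0.045 30
python3 -m crank '[{"tx":0,"ty":0,"tz":-0.006,"wx":0,"wy":0,"wz":0},{"tx":0,"ty":0,"tz":-0.006,"wx":0,"wy":0,"wz":0},{"tx":0,"ty":0,"tz":-0.006,"wx":0,"wy":0,"wz":0},{"tx":0,"ty":0,"tz":-0.006,"wx":0,"wy":0,"wz":0},{"tx":0,"ty":0,"tz":-0.006,"wx":0,"wy":0,"wz":0},{"tx":0,"ty":0,"tz":0,"wx":0,"wy":0,"wz":0},{"tx":0,"ty":0,"tz":0,"wx":0,"wy":0,"wz":0},{"tx":0,"ty":0,"tz":0,"wx":0,"wy":0,"wz":0},{"tx":0,"ty":0,"tz":0,"wx":0,"wy":0,"wz":0}]'; python3 -m crank '[{"tx":0,"ty":0,"tz":0,"wx":0,"wy":0,"wz":0},{"tx":0,"ty":0,"tz":0,"wx":0,"wy":0,"wz":0}]'
```

```text
t: 8.9
ee_pos: [0.4807, -0.0078, 0.0235]
tcp_rot: [[0.0, -1.0, 0.001], [-1.0, -0.0, -0.0], [0.0, -0.001, -1.0]]
ft_force: [-0.2, -0.2, 0.0]
grip_width: 0.998
t: 9.7
ee_pos: [0.4804, -0.0075, 0.0232]
tcp_rot: [[0.001, -1.0, 0.0], [-1.0, -0.001, 0.0], [-0.0, -0.0, -1.0]]
ft_force: [-0.2, 0.6, 4.0]
grip_width: 0.65
t: 10.6
ee_pos: [0.4799, -0.0075, 0.0527]
tcp_rot: [[0.001, -1.0, -0.001], [-1.0, -0.001, 0.0], [-0.0, 0.001, -1.0]]
ft_force: [1.1, 0.2, -1.6]
grip_width: 0.644
t: 10.8
ee_pos: [0.4801, -0.0075, 0.0528]
tcp_rot: [[0.001, -1.0, -0.0], [-1.0, -0.001, 0.0], [-0.0, 0.0, -1.0]]
ft_force: [-0.3, 1.1, -1.7]
grip_width: 0.647
```

About 1.6 N, so M is light too. I put it back and weigh L the same way: dy +0.186, dx -0.015.

```bash
python3 -m crank '[{"tx":0,"ty":0,"tz":0.006,"wx":0,"wy":0,"wz":0},{"tx":0,"ty":0,"tz":0.006,"wx":0,"wy":0,"wz":0},{"tx":0,"ty":0,"tz":0.006,"wx":0,"wy":0,"wz":0},{"tx":0,"ty":0,"tz":0.006,"wx":0,"wy":0,"wz":0},{"tx":0,"ty":0,"tz":0.003,"wx":0,"wy":0,"wz":0},{"tx":0,"ty":0,"tz":0.0025,"wx":0,"wy":0,"wz":0},{"tx":0,"ty":0,"tz":0,"wx":0,"wy":0,"wz":0},{"tx":0,"ty":0,"tz":0,"wx":0,"wy":0,"wz":0},{"tx":0,"ty":0,"tz":0,"wx":0,"wy":0,"wz":0}]'; python3 -m crank '[{"tx":0,"ty":0,"tz":0,"wx":0,"wy":0,"wz":0},{"tx":0,"ty":0,"tz":0,"wx":0,"wy":0,"wz":0},{"tx":0,"ty":0,"tz":0,"wx":0,"wy":0,"wz":0},{"tx":0,"ty":0,"tz":0,"wx":0,"wy":0,"wz":0},{"tx":0,"ty":0,"tz":0,"wx":0,"wy":0,"wz":0}]' 0.087
python3 -m crank '[{"tx":0,"ty":0,"tz":-0.02,"wx":0,"wy":0,"wz":0},{"tx":0,"ty":0,"tz":-0.02,"wx":0,"wy":0,"wz":0},{"tx":0,"ty":0,"tz":-0.02,"wx":0,"wy":0,"wz":0},{"tx":0,"ty":0,"tz":-0.02,"wx":0,"wy":0,"wz":0},{"tx":0,"ty":0,"tz":-0.02,"wx":0,"wy":0,"wz":0},{"tx":-0.031,"ty":0.003,"tz":0,"wx":0,"wy":0,"wz":0},{"tx":-0.031,"ty":0.003,"tz":0,"wx":0,"wy":0,"wz":0},{"tx":-0.031,"ty":0.003,"tz":0,"wx":0,"wy":0,"wz":0},{"tx":-0.031,"ty":0.003,"tz":0,"wx":0,"wy":0,"wz":0},{"tx":-0.031,"ty":0.003,"tz":0,"wx":0,"wy":0,"wz":0},{"tx":-0.031,"ty":0,"tz":0,"wx":0,"wy":0,"wz":0},{"tx":0,"ty":0,"tz":0,"wx":0,"wy":0,"wz":0},{"tx":0,"ty":0,"tz":0,"wx":0,"wy":0,"wz":0},{"tx":0,"ty":0,"tz":0,"wx":0,"wy":0,"wz":0}]'
```

```text
t: 11.7
ee_pos: [0.4804, -0.0076, 0.0236]
tcp_rot: [[0.001, -1.0, 0.0], [-1.0, -0.001, -0.0], [0.0, -0.0, -1.0]]
ft_force: [-0.4, 0.4, -1.5]
grip_width: 0.646
t: 12.2
ee_pos: [0.4804, -0.0076, 0.0236]
tcp_rot: [[0.001, -1.0, 0.0], [-1.0, -0.001, -0.0], [0.0, -0.0, -1.0]]
ft_force: [0.2, -0.1, -0.4]
grip_width: 0.971
t: 13.6
ee_pos: [0.4651, 0.1778, 0.1234]
tcp_rot: [[0.0, -1.0, -0.0], [-1.0, -0.0, -0.0], [0.0, 0.0, -1.0]]
ft_force: [-0.5, 0.1, -0.1]
grip_width: 0.999
```

```bash
python3 -m crank '[{"tx":0,"ty":0,"tz":0.02,"wx":0,"wy":0,"wz":0},{"tx":0,"ty":0,"tz":0.02,"wx":0,"wy":0,"wz":0},{"tx":0,"ty":0,"tz":0.02,"wx":0,"wy":0,"wz":0},{"tx":0,"ty":0,"tz":0.02,"wx":0,"wy":0,"wz":0},{"tx":0,"ty":0,"tz":0.01,"wx":0,"wy":0,"wz":0},{"tx":0,"ty":0,"tz":0.01,"wx":0,"wy":0,"wz":0},{"tx":0,"ty":0,"tz":0,"wx":0,"wy":0,"wz":0},{"tx":0,"ty":0,"tz":0,"wx":0,"wy":0,"wz":0}]'
python3 -m crank '[{"tx":0,"ty":0,"tz":0,"wx":0,"wy":0,"wz":0},{"tx":0,"ty":0,"tz":0,"wx":0,"wy":0,"wz":0},{"tx":0,"ty":0,"tz":0,"wx":0,"wy":0,"wz":0},{"tx":0,"ty":0,"tz":0,"wx":0,"wy":0,"wz":0},{"tx":0,"ty":0,"tz":0,"wx":0,"wy":0,"wz":0},{"tx":0,"ty":0,"tz":0,"wx":0,"wy":0,"wz":0},{"tx":0,"ty":0,"tz":0,"wx":0,"wy":0,"wz":0},{"tx":0,"ty":0,"tz":0,"wx":0,"wy":0,"wz":0}]' 0.045 35
python3 -m crank '[{"tx":0,"ty":0,"tz":-0.006,"wx":0,"wy":0,"wz":0},{"tx":0,"ty":0,"tz":-0.006,"wx":0,"wy":0,"wz":0},{"tx":0,"ty":0,"tz":-0.006,"wx":0,"wy":0,"wz":0},{"tx":0,"ty":0,"tz":-0.006,"wx":0,"wy":0,"wz":0},{"tx":0,"ty":0,"tz":-0.006,"wx":0,"wy":0,"wz":0},{"tx":0,"ty":0,"tz":0,"wx":0,"wy":0,"wz":0},{"tx":0,"ty":0,"tz":0,"wx":0,"wy":0,"wz":0},{"tx":0,"ty":0,"tz":0,"wx":0,"wy":0,"wz":0},{"tx":0,"ty":0,"tz":0,"wx":0,"wy":0,"wz":0}]'; python3 -m crank '[{"tx":0,"ty":0,"tz":0,"wx":0,"wy":0,"wz":0},{"tx":0,"ty":0,"tz":0,"wx":0,"wy":0,"wz":0}]'
```

```text
t: 14.4
ee_pos: [0.4657, 0.1783, 0.024]
tcp_rot: [[0.0, -1.0, 0.001], [-1.0, -0.0, 0.0], [-0.0, -0.001, -1.0]]
ft_force: [-0.1, 0.0, 0.2]
grip_width: 1.002
t: 15.2
ee_pos: [0.4653, 0.1789, 0.0238]
tcp_rot: [[0.0, -1.0, 0.0], [-1.0, -0.0, 0.001], [-0.001, -0.0, -1.0]]
ft_force: [-1.5, 3.8, 2.3]
grip_width: 0.642
t: 16.1
ee_pos: [0.4648, 0.1784, 0.0532]
tcp_rot: [[0.001, -1.0, -0.001], [-1.0, -0.001, -0.0], [0.0, 0.001, -1.0]]
ft_force: [-0.6, -0.6, -7.5]
grip_width: 0.641
t: 16.3
ee_pos: [0.465, 0.1784, 0.0534]
tcp_rot: [[0.001, -1.0, -0.0], [-1.0, -0.001, -0.0], [0.0, 0.0, -1.0]]
ft_force: [0.2, -0.8, -7.1]
grip_width: 0.639
```

7.1 N, so L is the heavy tin. I raise it 50 mm and carry it to the tray: dx +0.19, dy -0.19.

```bash
python3 -m crank '[{"tx":0,"ty":0,"tz":-0.01,"wx":0,"wy":0,"wz":0},{"tx":0,"ty":0,"tz":-0.015,"wx":0,"wy":0,"wz":0},{"tx":0,"ty":0,"tz":-0.015,"wx":0,"wy":0,"wz":0},{"tx":0,"ty":0,"tz":-0.01,"wx":0,"wy":0,"wz":0},{"tx":0.01,"ty":-0.01,"tz":0,"wx":0,"wy":0,"wz":0},{"tx":0.015,"ty":-0.015,"tz":0,"wx":0,"wy":0,"wz":0},{"tx":0.02,"ty":-0.02,"tz":0,"wx":0,"wy":0,"wz":0},{"tx":0.02,"ty":-0.02,"tz":0,"wx":0,"wy":0,"wz":0},{"tx":0.02,"ty":-0.02,"tz":0,"wx":0,"wy":0,"wz":0},{"tx":0.02,"ty":-0.02,"tz":0,"wx":0,"wy":0,"wz":0},{"tx":0.02,"ty":-0.02,"tz":0,"wx":0,"wy":0,"wz":0},{"tx":0.02,"ty":-0.02,"tz":0,"wx":0,"wy":0,"wz":0},{"tx":0.02,"ty":-0.02,"tz":0,"wx":0,"wy":0,"wz":0},{"tx":0.015,"ty":-0.015,"tz":0,"wx":0,"wy":0,"wz":0},{"tx":0.01,"ty":-0.01,"tz":0,"wx":0,"wy":0,"wz":0},{"tx":0,"ty":0,"tz":0,"wx":0,"wy":0,"wz":0},{"tx":0,"ty":0,"tz":0,"wx":0,"wy":0,"wz":0},{"tx":0,"ty":0,"tz":0,"wx":0,"wy":0,"wz":0}]'
python3 - <<'E'
from plant import manip
import cv2
cv2.imwrite("pics/s1.png",manip.get_image("scene")["pixels"])
E
```

```text
t: 18.1
ee_pos: [0.6543, -0.0107, 0.1029]
tcp_rot: [[0.001, -1.0, -0.002], [-1.0, -0.001, 0.001], [-0.001, 0.002, -1.0]]
ft_force: [-0.7, 0.7, -7.9]
grip_width: 0.643
```

View pics/s1.png

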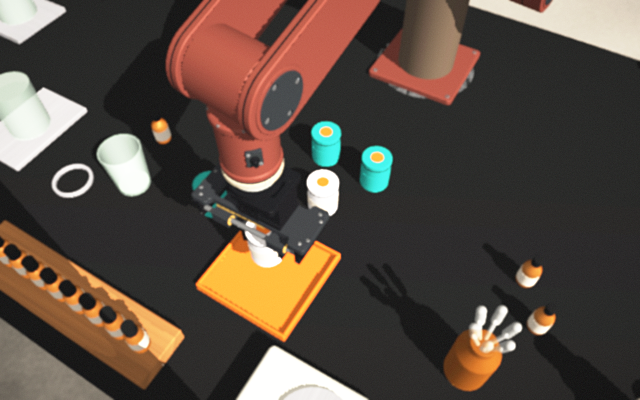

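The tin hangs upright at about (265,250), over the tray, and the other tins are undisturbed. Lowering 74 mm, slowing towards the floor.

```bash
python3 -m crank '[{"tx":0,"ty":0,"tz":0.01,"wx":0,"wy":0,"wz":0},{"tx":0,"ty":0,"tz":0.015,"wx":0,"wy":0,"wz":0},{"tx":0,"ty":0,"tz":0.015,"wx":0,"wy":0,"wz":0},{"tx":0,"ty":0,"tz":0.01,"wx":0,"wy":0,"wz":0},{"tx":0,"ty":0,"tz":0.008,"wx":0,"wy":0,"wz":0},{"tx":0,"ty":0,"tz":0.005,"wx":0,"wy":0,"wz":0},{"tx":0,"ty":0,"tz":0.004,"wx":0,"wy":0,"wz":0},{"tx":0,"ty":0,"tz":0.003,"wx":0,"wy":0,"wz":0},{"tx":0,"ty":0,"tz":0.002,"wx":0,"wy":0,"wz":0},{"tx":0,"ty":0,"tz":0.001,"wx":0,"wy":0,"wz":0},{"tx":0,"ty":0,"tz":0,"wx":0,"wy":0,"wz":0},{"tx":0,"ty":0,"tz":0,"wx":0,"wy":0,"wz":0},{"tx":0,"ty":0,"tz":0,"wx":0,"wy":0,"wz":0}]'
```

```text
t: 19.45
ee_pos: [0.6555, -0.0114, 0.0309]
tcp_rot: [[0.001, -1.0, 0.0], [-1.0, -0.001, -0.0], [0.0, -0.0, -1.0]]
ft_force: [-0.1, 0.5, -7.6]
grip_width: 0.647
```

Still carrying the full weight at 30.9 mm; contact is expected at about 28.8 mm. I creep the rest of the way.

```bash
python3 -m crank '[{"tx":0,"ty":0,"tz":0.001,"wx":0,"wy":0,"wz":0},{"tx":0,"ty":0,"tz":0.001,"wx":0,"wy":0,"wz":0},{"tx":0,"ty":0,"tz":0.0005,"wx":0,"wy":0,"wz":0},{"tx":0,"ty":0,"tz":0,"wx":0,"wy":0,"wz":0},{"tx":0,"ty":0,"tz":0,"wx":0,"wy":0,"wz":0}]'
```

```text
t: 19.95
ee_pos: [0.6554, -0.0114, 0.0288]
tcp_rot: [[0.001, -1.0, 0.0], [-1.0, -0.001, -0.0], [0.0, -0.0, -1.0]]
ft_force: [-4.8, -1.0, 2.6]
grip_width: 0.642
```

In contact with the tray floor. I release the tin, rise, and swing clear to the right so both cameras can see.

```bash
python3 -m crank '[{"tx":0,"ty":0,"tz":0,"wx":0,"wy":0,"wz":0},{"tx":0,"ty":0,"tz":0,"wx":0,"wy":0,"wz":0},{"tx":0,"ty":0,"tz":0,"wx":0,"wy":0,"wz":0},{"tx":0,"ty":0,"tz":0,"wx":0,"wy":0,"wz":0},{"tx":0,"ty":0,"tz":0,"wx":0,"wy":0,"wz":0},{"tx":0,"ty":0,"tz":-0.01,"wx":0,"wy":0,"wz":0},{"tx":0,"ty":0,"tz":-0.02,"wx":0,"wy":0,"wz":0},{"tx":0,"ty":0,"tz":-0.02,"wx":0,"wy":0,"wz":0},{"tx":0,"ty":0,"tz":-0.03,"wx":0,"wy":0,"wz":0},{"tx":0,"ty":0,"tz":-0.03,"wx":0,"wy":0,"wz":0},{"tx":0,"ty":0,"tz":-0.03,"wx":0,"wy":0,"wz":0},{"tx":0,"ty":0,"tz":-0.03,"wx":0,"wy":0,"wz":0},{"tx":0,"ty":0,"tz":-0.03,"wx":0,"wy":0,"wz":0}]' 0.087
python3 -m crank '[{"tx":0.03,"ty":0.02,"tz":0,"wx":0,"wy":0,"wz":0},{"tx":0.03,"ty":0.02,"tz":0,"wx":0,"wy":0,"wz":0},{"tx":0.03,"ty":0.02,"tz":0,"wx":0,"wy":0,"wz":0},{"tx":0.03,"ty":0.02,"tz":0,"wx":0,"wy":0,"wz":0},{"tx":0.03,"ty":0.02,"tz":0,"wx":0,"wy":0,"wz":0},{"tx":0.03,"ty":0.02,"tz":0,"wx":0,"wy":0,"wz":0},{"tx":0.03,"ty":0.02,"tz":0,"wx":0,"wy":0,"wz":0},{"tx":0.03,"ty":0.02,"tz":0,"wx":0,"wy":0,"wz":0},{"tx":0.03,"ty":0.02,"tz":0,"wx":0,"wy":0,"wz":0},{"tx":0.03,"ty":0.02,"tz":0,"wx":0,"wy":0,"wz":0},{"tx":0.03,"ty":0.02,"tz":0,"wx":0,"wy":0,"wz":0},{"tx":0.03,"ty":0.02,"tz":0,"wx":0,"wy":0,"wz":0},{"tx":0.03,"ty":0.02,"tz":0,"wx":0,"wy":0,"wz":0},{"tx":0.03,"ty":0.02,"tz":0,"wx":0,"wy":0,"wz":0},{"tx":0.03,"ty":0.02,"tz":0,"wx":0,"wy":0,"wz":0},{"tx":0.03,"ty":0.02,"tz":0,"wx":0,"wy":0,"wz":0},{"tx":0,"ty":0,"tz":0,"wx":0,"wy":0,"wz":0},{"tx":0,"ty":0,"tz":0,"wx":0,"wy":0,"wz":0},{"tx":0,"ty":0,"tz":0,"wx":0,"wy":0,"wz":0}]'
python3 - <<'E'
from plant import manip
import cv2
from h import *
T=manip.get_image("top"); S=manip.get_image("scene")
cv2.imwrite("pics/end.png",np.hstack([cv2.resize(i["pixels"],(400,250)) for i in(T,S)]))
for n,d in(("top",T),("scene",S)):
    for c,a in dots(d)[0]:
        p=ray(d,c,.072); q=ray(d,c,.077)
        if .35<p[0]<.75 and abs(p[1])<.25: print(n,c.round(1),p[:2].round(4),"at .077",q[:2].round(4))
E
```

```text
t: 21.25
ee_pos: [0.6553, -0.0114, 0.2303]
tcp_rot: [[0.001, -1.0, 0.001], [-1.0, -0.001, -0.0], [0.0, -0.001, -1.0]]
ft_force: [0.1, 0.4, 0.7]
grip_width: 1.0
t: 23.15
ee_pos: [0.3361, -0.4909, 0.2284]
tcp_rot: [[0.001, -1.0, 0.0], [-1.0, -0.001, 0.0], [-0.0, -0.0, -1.0]]
ft_force: [0.3, -0.4, -0.0]
grip_width: 1.001
top [334.9 106.6] [ 0.6577 -0.0112] at .077 [ 0.6557 -0.0111]
top [442.8 149.7] [ 0.5864 -0.1858] at .077 [ 0.5848 -0.1845]
top [332.  213.3] [ 0.4805 -0.0073] at .077 [ 0.4796 -0.0072]
top [442.6 231.5] [ 0.4534 -0.1802] at .077 [ 0.4528 -0.1789]
top [292.9 278.5] [0.379  0.0519] at .077 [0.3788 0.0516]
top [368.3 285.2] [ 0.37   -0.0632] at .077 [ 0.3699 -0.0627]
scene [325.7 131.1] [ 0.3686 -0.0655] at .077 [ 0.3727 -0.0632]
scene [251.9 136.5] [ 0.4522 -0.1822] at .077 [ 0.4558 -0.1791]
scene [376.8 156.7] [0.3774 0.05  ] at .077 [0.3815 0.0515]
scene [207.6 182.4] [ 0.5854 -0.1878] at .077 [ 0.5881 -0.1846]
scene [322.5 181.4] [ 0.4793 -0.0088] at .077 [ 0.4827 -0.0069]
scene [266.7 252.3] [ 0.6528 -0.0148] at .077 [ 0.655  -0.0128]
```

View pics/end.png

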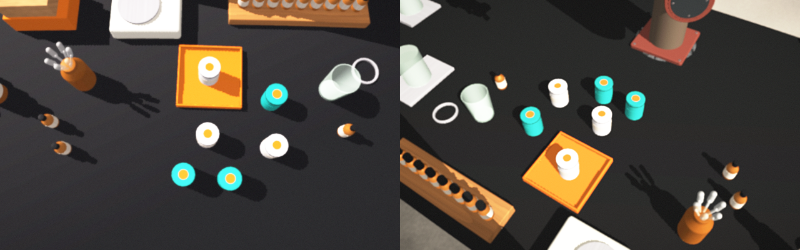

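The montage shows the heavy tin upright in the tray, at (209,70) in the left half and (568,163) in the right. The two light tins stand on their spots and the arm is clear, so I hand in.

```bash
python3 -c "
from plant import manip;print(manip.finish_job())"
```

```text
the job is handed in; nothing more can be done
None
```

The heavy tin now stands upright in the orange tray, and I handed the job in at about 23 s of the 61 s allowed. No verdict is reported.

- **Weighing:** I lifted each white tin 30 mm. The tin at y = -0.18 read about 1.2 N, the middle one about 1.6 N, and the one at y = +0.18 about 7.1 N, which makes that last one the heavy tin. The force reading scatters by roughly 1 N, but the gap is much larger than that.
- **Placing:** I lowered the heavy tin until the tray floor took its weight, then released it.
- **Last checks:** Both cameras put the heavy tin at about (0.655, -0.012), within about 3 mm of the measured tray centre. The two light tins stand within about 1 mm of where they started, and the turquoise look-alikes have not moved. The arm is clear and touching nothing.
- **Not measured:** I judged uprightness only by eye from the pictures. I did not measure the tin's pressing force on the tray; its weight of about 7 N should be well above the 3.5 N needed.
- **Failed along the way:** My first move commands were refused because every row needs all six keys. The arm did not move on those calls.

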